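Lock the slab's hold-down bar with a hairpin clip

ROBOT

A 7-joint arm with a two-finger parallel gripper is mounted at the origin on the work surface. World frame = base frame: x ahead of the robot, y to its left, z up, the work surface at z = 0. Lengths are in m, angles in rad, forces in N, time in s.
With the tool pointing down it reaches from about 0.4 to 0.85 m from the base axis. Payload 6.9 kg.
Tool frame: the origin (TCP) lies midway between the tips of the shut fingers; the grasp point (between the pads) lies behind it (ctrl.pinch_z is the z of the grasp point in the tool frame, in m); z points along the fingers, y is the line along which they close (so a half turn about z gives the same grasp; the last joint's range is limited). The gripper opens to 85 mm and grips with 20 to 120 N. Pads are 22 mm wide; open, the fingers measure 114 mm over their backs; the gripper's body (76 mm by 85 mm) begins 54 mm behind the grasp point. The pads swing forward as they close: fully open they stand 13 mm farther back than shut.
Start: joints at [-1.204, 0.507, -0.238, 1.5, 0.126, 1.149, -0.155], TCP at [0.161, 0.604, 0.231] pointing down, gripper open.
Joint ranges: [-3.08, 3.08], [-0.24, 2.05], [-1.43, 1.35], [0, 2.5], [-1.52, 4.66], [0.17, 1.96], [-2.89, 2.89]. Speed limits (rad/s): [2.39, 2.39, 3.14, 3.14, 3.14, 3.14, 3.14].

INTERFACE

Orientations are given as a unit quaternion [w, x, y, z].
In Python, from station import ctrl, get_state, vision, ticket, models gives the robot as it stands. Calls block until the motion is done:
- ctrl.movep(position, orientation): joint-space move of the TCP to a pose.
- ctrl.movel(position, frame=None, max_speed=0.15): straight line of the TCP; frame=None keeps the orientation; max_speed is the mean speed in m/s.
- ctrl.set_joints(angles): joint-space move.
- ctrl.ungrasp() and ctrl.close_gripper(force=None): open the fingers fully, or close them until they stop; force is the grip in N (None keeps the last).
- ctrl.pause(seconds).
- ctrl.ik(position, orientation): joint angles nearest the present ones, or None.
- get_state(): the state.
- vision.grab_frame(name): name is "side" or "top"; returns (picture, depth): 384x512x3 uint8, blue, green, red; 384x512 float32, m along the optical axis (not along the pixel's ray), 0 where there is no reading.
- vision.camera_info(name): a dict with "mtx" (3x3 intrinsics, pixels), "R" (3x3) and "t" (3): a world point X has camera coordinates R X + t. Camera axes: x right, y down, z forward; pixel columns grow to the right and rows downward; lengths in m; the calibration is good to about 2 mm. A picture is of the moment at which its call begins. camera_info takes no time and is no camera call.
A pose or a line that the arm cannot do raises ctrl.Unreachable and nothing moves.
- ticket.close_job(): hands the job in; it is judged then, once.
Trained networks look in the newest picture that a camera, given by its name, has taken for a name from the list of things; names that differ only in an ending like _2 or _b are one class to them, and where a whole thing is asked for, a point or a joint stands for the part that bears it (a point fixed in the world has none). Each returns a list of dicts, best first, with "p" (0 to 1); they miss things now and then, are a little off and sometimes report something else, mostly with a low value. They report only what shows in the picture. A call takes as long as a camera call.
- models.recognise(camera, target): "point" ([column, row] in pixels, amid what is visible of it).
- models.masks_of(camera, target): "mask" (384x512 bool, what is visible of it) and "point" ([column, row] in pixels, amid what is visible of it).
The state is a dict: "time": time; "qpos": joint angles; "qd": joint speeds; "tau": joint torques, N m; "tcp_pos": TCP position; "eef_rot": TCP orientation; "contact_force": force on the tool from outside, world axes, zero at the start; "wrist_torque": the same for the moment, N m; "width": finger opening in m; "gripper_force": force on a finger pad.
Only numpy, scipy, OpenCV 4.12 (cv2) and the standard library are available. Lean on these libraries where they do the work, as an engineer would, in place of code of your own. Each camera call takes 0.05 s, during which the arm holds its last target. There are 200 camera calls.

TASK

Lower the hold-down bar gently until it lies flat on the patterned slab, then take the red-tabbed hairpin clip from its wooden stand and slide its straight leg through the cross hole of the post above the bar. Feel it over the shank until the sprung leg has snapped shut round the post and the loop is fully home, without forcing it, then let go; leave everything else on the table where it is.

Things in the scene. Friction and masses are not known exactly. Their poses are not given: they have to be found in the camera images.
- jig: Clamping jig fixed to the table: dark steel plate 200 (x) x 290 (y) x 12 mm; on it a patterned slab 170 x 150 mm, top 42 mm above the table, a red hinge bracket (62 mm high) at the +y end and an upright steel post near the -y end. Origin: centre of the plate's underside, z up.
- post_nominal (a point): Middle of the post's 7.5 mm square cross hole as drawn (jig frame x 0, y -105, z 74 mm; jig's axes). Hole runs along x, open both sides, rounded mouths. Post: 20 mm thick, top 90 mm above the table. It is tightened in a slot, up to 13 mm to either side of this point along x (not measured; y, z true), and swivels up to 0.1 rad either way, turning easily to follow what enters the hole.
- bar (a joint): Hold-down bar's angle (rad): 0 = down flat on the slab (hard stop), grows as its post end rises. Aluminium, 30 mm wide, 10 mm thick, 242 mm from hinge to end; a 64 mm wide fork at the end goes round the post. Down, its top is 56 mm above the table, 18 mm below the cross hole. Stiff hinge: it stays where left; pushing its pad down takes 1 to 5 N.
- bar_hinge (a point): Point on the bar's hinge axis, in its middle: jig frame x 0, y +105 mm, 51 mm above the table; axes are the jig's, the hinge axis lies along x.
- bar_pad (a point): Centre of the top face of the round black rubber push pad (26 mm across, 4 mm high) on the bar, 150 mm from the hinge axis and 9 mm above the bar's mid-plane. Axes are the bar's: z out of its top, y towards the hinge.
- clip: Hairpin clip of 5 mm wire with a red tab, lying flat, about 104 mm long, 47 g. x along the straight leg to its free end (x +40 mm, last 5 mm tapered), y towards the sprung leg, z normal to the flat. Origin: on the straight leg's axis where the post's axis lies when home. The loop is a coil 19 mm across, 10 mm thick, centred at x -16, y +7 mm.
- clip_grip (a point): Centre of the clip's red grip tab, 36 mm (x) x 16 mm (y) x 14 mm (z), at x -46, y +6, z 0 in the clip's frame; axes are the clip's. Pinch it across its 16 mm width.
- clip_tip (a point): Free end of the clip's straight leg, at x +39.6 mm, y 0, z 0 in the clip's frame.
- clip_leg (a joint): Opening (rad) of the sprung leg about the coil: 0 at rest, about 0.1 as its neck (x +8, y +8 mm in the clip frame; flared end at x +20, y +14) rides over the widest part of the shank, under 0.05 once snapped round it. The push needed along the straight leg rises to about 6 N, drops to nothing at the snap, then rises hard at home; over 12 N strains it.
- clip_loop (a joint): How far (m) the clip's coiled loop is pushed back towards the tab: 0 free. The loop gives softly (under 2 N) by 3 mm, then is solid. About 0.002 when the clip is home and let go, the loop hugging the shank; at least 0.0008 counts as home.
- clip_stand: Fixed wooden stand on which the clip lies level, its mid-plane 31 mm above the table. Base 115 x 60 x 6 mm; under the tab only a 10 mm wide rib, so fingers fit down beside the tab. Origin: underside, below the clip's origin when the clip lies square on it; x along the straight leg.
- jar: Bystander, to be left alone: capped glass jar, 54 mm across, 75 mm tall.
- brush: Bystander, to be left alone: paint brush lying down.
- rub_block: Bystander, to be left alone: yellow rubbing block 60 x 40 x 25 mm.
- spare_tile: Bystander, to be left alone: small flat tile with a blue ring, 80 x 80 x 12 mm.
- palette: Bystander, to be left alone: white china dish, 90 mm across, 18 mm high.
- spare_foot: Bystander, to be left alone: spare steel jig foot with a brass stub, 34 mm across, 34 mm tall.
- spatula: Bystander, to be left alone: steel spatula lying down.

How it is judged:
On the way, in this order (a step that is already met when the one before it is completed fails the run):
1. the bar is down on the slab while the clip still lies on its stand (value of joint bar below 0.03 rad and distance of clip from where it was at the start of the episode below 0.015 m), for 0.2 s.
2. the clip is lifted clear of its stand (height (world z) of clip above 0.05 m and value of joint bar below 0.03 rad), for 0.1 s.
3. the clip is home: straight leg through the cross hole, sprung leg snapped round the shank (horizontal distance between clip and post_nominal below 0.0155 m and z of clip in the frame of post_nominal between -0.005 and 0.005 m and y of clip in the frame of post_nominal between -0.004 and 0.004 m and angle between the x axis of clip and the x axis of jig, either way round below 0.3 rad and value of joint clip_leg below 0.05 rad and value of joint clip_loop above 0.0008 m), for 0.1 s.
At the end, for the whole second after the job is handed in: Bar down (under 0.03 rad); clip let go, at rest, straight leg in the cross hole (origin within 15.5 mm of the nominal post axis, 4 mm across, 5 mm in height, 0.3 rad), sprung leg snapped round the shank (under 0.05 rad), loop against the shank (pushed back over 0.8 mm) (all of step 3 and value of joint bar below 0.03 rad and linear speed of clip below 0.02 m/s); the robot touches nothing.
It fails at once if the clip is forced against the jig or its post with more than 25 N (contact force between clip and jig above 25 N).
It fails at once if the hold-down bar is slammed (faster than 1.5 rad/s downwards) (velocity of joint bar below -1.5 rad/s).
It fails at once if the robot leans on the jig or its bar with more than 60 N (contact force between the fingers and jig above 60 N).
It fails at once if a bystander is moved more than 20 mm (distance of any of jar, brush, rub_block, spare_tile, palette, spare_foot, spatula from where it was at the start of the episode above 0.02 m).
It also fails if it takes over 72 s, if anything falls off the work surface, if the arm or the gripper's body presses on something with over 40 N, if the wrist force passes 120 N, or if a joint passes its speed limit or range.

## Working session

There is one attempt and no reset: what is moved stays moved. The work goes in short steps, each a Python script; the robot and the scene stay as the last script left them, time stands still between calls to the robot, and variables do not carry over. Pictures are saved under pics/ and viewed, at most 10 in all, crops included, and the job is handed in when it is done.

```bash
mkdir -p pics; ls
cat > h.py <<'E'
import numpy as np, cv2
from station import ctrl, get_state, vision, ticket, models
def world(cam, D, mask):
    i=vision.camera_info(cam); K,R,t=map(np.array,(i["mtx"],i["R"],i["t"]))
    v,u=np.nonzero(mask & (D>0)); d=D[v,u]
    P=np.stack([(u-K[0,2])/K[0,0]*d,(v-K[1,2])/K[1,1]*d,d],1)
    return (P-t)@R
def px(cam,X):
    i=vision.camera_info(cam); K,R,t=map(np.array,(i["mtx"],i["R"],i["t"]))
    c=K@(R@np.array(X)+t); return c[:2]/c[2]
E
python3 - <<'E'
from h import *
for c in ("top","side"):
    I,D=vision.grab_frame(c); cv2.imwrite(f"pics/{c}0.png",I); np.save(f"{c}0.npy",D)
    for n in ("jig","bar","bar_pad","clip","clip_grip","clip_stand","clip_tip"):
        r=models.masks_of(c,n)[:2]
        for q in r:
            W=world(c,D,q["mask"]); 
            print(c,n,round(q["p"],2),np.round(q["point"]),q["mask"].sum(),np.round(np.median(W,0),3),np.round(W.min(0),3),np.round(W.max(0),3))
            np.save(f"m_{c}_{n}.npy",r[0]["mask"])
    i=vision.camera_info(c);print(np.round(-np.array(i["R"]).T@i["t"],3),i["mtx"][0][0])
s=get_state();print(s,ctrl.pinch_z)
E
```

```text
pics
top jig 0.87 [238. 180.] 4859 [0.577 0.109 0.036] [ 0.485 -0.037 -0.005] [0.691 0.254 0.213]
top bar 0.61 [232. 175.] 614 [0.585 0.121 0.129] [0.551 0.03  0.002] [0.643 0.233 0.213]
top bar_pad 0.26 [376. 153.] 218 [ 0.666 -0.363  0.024] [ 0.633 -0.392  0.004] [ 0.697 -0.338  0.031]
top clip 0.73 [233. 172.] 527 [0.583 0.122 0.131] [0.552 0.033 0.038] [0.627 0.226 0.212]
top clip 0.7 [364. 215.] 89 [ 0.462 -0.305  0.035] [ 0.435 -0.315  0.006] [ 0.493 -0.296  0.042]
top clip_stand 0.69 [361. 204.] 630 [ 0.484 -0.302  0.006] [ 0.423 -0.345 -0.008] [ 0.544 -0.275  0.042]
top clip_tip 0.52 [363. 208.] 169 [ 0.473 -0.305  0.031] [ 0.435 -0.326 -0.   ] [ 0.517 -0.296  0.042]
[0.41  0.067 1.44 ] 419.1704336921962
side jig 0.84 [273. 188.] 4918 [0.564 0.063 0.03 ] [ 0.481 -0.043 -0.005] [0.816 0.347 0.209]
side jig 0.45 [355. 292.] 931 [ 0.47  -0.324  0.005] [ 0.423 -0.344 -0.004] [ 0.548 -0.271  0.03 ]
side bar 0.54 [272. 141.] 404 [0.576 0.093 0.141] [ 0.549  0.022 -0.006] [0.825 0.347 0.209]
side bar_pad 0.84 [270. 144.] 376 [0.574 0.083 0.154] [ 0.549  0.022 -0.005] [0.81  0.347 0.
[... 576 characters left out ...]
pos': array([-1.20451227,  0.50743507, -0.23763658,  1.50016605,  0.12570484,
        1.14888491, -0.1548028 ]), 'qd': array([-0.00038379, -0.00025835,  0.00117407, -0.00021774, -0.00017457,
        0.00067858, -0.0010774 ]), 'tau': array([ 4.44368015e-05, -6.20278358e+01, -2.18491539e+00, -2.49946439e+01,
        1.37452176e-02,  1.96900597e-03, -3.11620033e-05]), 'tcp_pos': array([0.16115748, 0.60387865, 0.23132834]), 'eef_rot': array([-5.29890133e-06,  1.30021106e-01,  9.91511225e-01,  4.41615149e-05]), 'contact_force': array([ 0.22990962, -0.20920539,  0.1477574 ]), 'wrist_torque': array([ 0.02317146, -0.04251781, -0.01326215]), 'gripper_force': 0.0, 'width': 0.08518691409537713} -0.0187
```

Run:
```python
import cv2,numpy as np
a=cv2.imread("pics/top0.png");b=cv2.imread("pics/side0.png")
f=lambda im,x,y,w,h,s:cv2.resize(im[y:y+h,x:x+w],None,fx=s,fy=s,interpolation=cv2.INTER_CUBIC)
cv2.imwrite("pics/topc.png",f(a,180,90,230,170,3.4))
cv2.imwrite("pics/sidec.png",f(b,190,80,230,240,2.5))
```

```text
(no output)
```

View pics/topc.png

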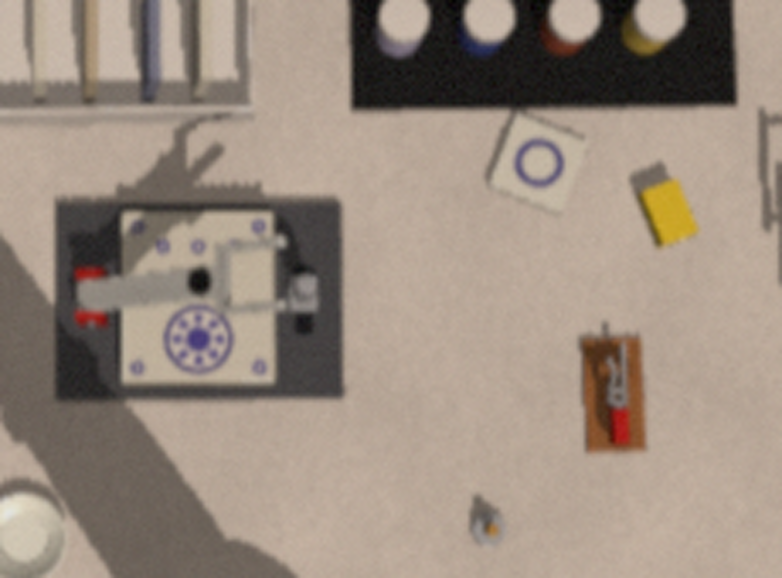

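View pics/sidec.png

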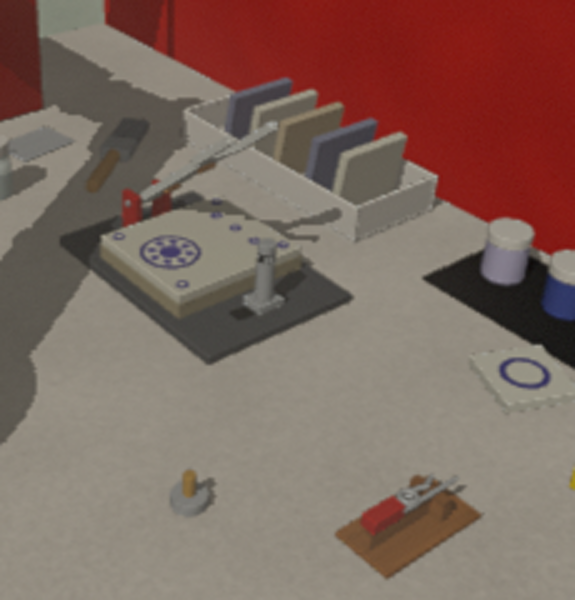

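The top view shows jig +x pointing up and jig +y to the left, with the bar raised by about 0.7 rad and the post at full-image pixel (270,173). The clip lies on its stand with the tab at about (362,215), leg pointing +x and sprung leg on the +y side. Next I'll refine the poses by edge fits in both cameras.

```bash
cat > fit.py <<'E'
from h import *
from scipy.optimize import minimize
from scipy.ndimage import map_coordinates
G={}
for c in ("top","side"):
    g=cv2.GaussianBlur(cv2.imread(f"pics/{c}0.png").astype(np.float32),(0,0),0.8)
    G[c]=np.sqrt(sum(cv2.Sobel(g[...,k],cv2.CV_32F,a,1-a)**2 for k in range(3) for a in (0,1)))
    G[c]=np.minimum(G[c],200)
def rect(cx,cy,w,h,z,n=40):
    s=np.linspace(-.5,.5,n); o=np.full(n,.5)
    p=np.concatenate([np.c_[s*w,o*h],np.c_[s*w,-o*h],np.c_[o*w,s*h],np.c_[-o*w,s*h]])+[cx,cy]
    return np.c_[p,np.full(len(p),z)]
def pts(M,p):
    c,s=np.cos(p[2]),np.sin(p[2]); return np.c_[M[:,:2]@np.array([[c,s],[-s,c]])+p[:2],M[:,2]]
def score(M,p,cams):
    t=0
    for c in cams:
        i=vision.camera_info(c); q=(np.array(i["R"])@pts(M,p).T+np.array(i["t"])[:,None]); q=np.array(i["mtx"])@q; q=q[:2]/q[2]
        t-=map_coordinates(G[c],[q[1],q[0]],order=1,mode="nearest").mean()
    return t
def fit(M,p0,cams):
    best=None
    for dx in np.arange(-.016,.017,.008):
        for dy in np.arange(-.016,.017,.008):
            for a in (-.06,0,.06):
                r=minimize(lambda d:score(M,np.array(p0)+d*[.01,.01,.05],cams),[dx*100,dy*100,a/.05],method="Nelder-Mead",options=dict(maxfev=120))
                if best is None or r.fun<best[0]: best=(r.fun,np.array(p0)+r.x*[.01,.01,.05])
    return np.round(best[0],1),np.round(best[1],4)
J=np.concatenate([rect(0,0,.2,.29,.012),rect(0,0,.17,.15,.042)])
S=rect(0,0,.115,.06,.006)
for cams in (["top"],["side"],["top","side"]):
    print(cams,"jig",fit(J,[.585,.107,0],cams),"slab",fit(J[160:],[.585,.107,0],cams),"stand",fit(S,[.484,-.307,0],cams))
for c in G:
    I=cv2.imread(f"pics/{c}0.png"); D=np.load(f"{c}0.npy"); H=cv2.cvtColor(I,cv2.COLOR_BGR2HSV)
    m=((H[...,0]<6)|(H[...,0]>174))&(H[...,1]>150)&(H[...,2]>60)
    w=np.zeros_like(m); u,v=px(c,[.445,-.305,.035]).astype(int); w[v-25:v+25,u-25:u+25]=1; m&=w
    i=vision.camera_info(c); v,u=np.nonzero(m); K,R,t=map(np.array,(i["mtx"],i["R"],i["t"]))
    P=world(c,np.where(m,1.,0),m)
    C=-R.T@t
    for z in (.031,.038):
        Q=C+(P-C)*((z-C[2])/(P[:,2]-C[2]))[:,None]
        print(c,"red",m.sum(),z,Q.mean(0).round(4),Q.min(0).round(3),Q.max(0).round(3))
    b=np.load(f"m_{c}_bar.npy" if c=="top" else f"m_{c}_bar.npy"); W=world(c,D,b); W=W[W[:,2]>.07]
    print(c,"bar fit dz/dy",np.polyfit(W[:,1],W[:,2],1), len(W), "x",np.median(W[:,0]))
    yy,xx=np.mgrid[:384,:512]
    W=world(c,D,D>0); k=(abs(W[:,0]-.59)<.05)&(W[:,1]<.025)&(W[:,1]>-.02)&(W[:,2]>.078)&(W[:,2]<.1)
    print(c,"post top",k.sum(),W[k].mean(0).round(4),W[k].min(0).round(3),W[k].max(0).round(3))
E
python3 fit.py
```

```text
Traceback (most recent call last):
  File "fit.py", line 32, in <module>
    print(cams,"jig",fit(J,[.585,.107,0],cams),"slab",fit(J[160:],[.585,.107,0],cams),"stand",fit(S,[.484,-.307,0],cams))
                     ~~~^^^^^^^^^^^^^^^^^^^^^^
  File "fit.py", line 26, in fit
    r=minimize(lambda d:score(M,np.array(p0)+d*[.01,.01,.05],cams),[dx*100,dy*100,a/.05],method="Nelder-Mead",options=dict(maxfev=120))
  File "fit.py", line 26, in <lambda>
    r=minimize(lambda d:score(M,np.array(p0)+d*[.01,.01,.05],cams),[dx*100,dy*100,a/.05],method="Nelder-Mead",options=dict(maxfev=120))
                        ~~~~~^^^^^^^^^^^^^^^^^^^^^^^^^^^^^^^^^^^^^
  File "fit.py", line 18, in score
    i=vision.camera_info(c); q=(np.array(i["R"])@pts(M,p).T+np.array(i["t"])[:,None]); q=np.array(i["mtx"])@q; q=q[:2]/q[2]
ValueError: time passes only in moves, steps and waits
```

```bash
python3 - <<'E'
import re
s=open("h.py").read()
s=s.replace("def world","from functools import lru_cache\n@lru_cache\ndef info(c): return vision.camera_info(c)\ndef world",1).replace("i=vision.camera_info","i=info")
open("h.py","w").write(s)
s=open("fit.py").read().replace("i=vision.camera_info","i=info"); open("fit.py","w").write(s)
E
time python3 fit.py
```

```text
['top'] jig (np.float64(-193.2), array([ 0.5832,  0.1082, -0.0133])) slab (np.float64(-191.6), array([ 0.5817,  0.109 , -0.0288])) stand (np.float64(-200.0), array([ 0.4853, -0.3067, -0.0145]))
['side'] jig (np.float64(-150.7), array([ 0.5744,  0.0971, -0.0072])) slab (np.float64(-150.7), array([ 0.5743,  0.1008, -0.0179])) stand (np.float64(-186.7), array([ 0.4783, -0.3149,  0.0039]))
['top', 'side'] jig (np.float64(-290.6), array([ 0.5787,  0.1065, -0.0142])) slab (np.float64(-312.8), array([0.5786, 0.1047, 0.0051])) stand (np.float64(-350.5), array([ 0.4794, -0.3132,  0.0175]))
top red 57 0.031 [ 0.451  -0.3059  0.031 ] [ 0.432 -0.314  0.031] [ 0.466 -0.297  0.031]
top red 57 0.038 [ 0.4508 -0.304   0.038 ] [ 0.432 -0.312  0.038] [ 0.466 -0.295  0.038]
top bar fit dz/dy [-0.83510248  0.23658779] 495 x 0.583859856776305
top post top 29 [0.5891 0.0047 0.0893] [ 0.582 -0.003  0.083] [0.598 0.013 0.094]
side red 140 0.031 [ 0.4475 -0.3104  0.031 ] [ 0.427 -0.322  0.031] [ 0.47  -0.3    0.031]
side red 140 0.038 [ 0.4418 -0.3149  0.038 ] [ 0.421 -0.326  0.038] [ 0.464 -0.305  0.038]
side bar fit dz/dy [-0.8673683   0.22750607] 325 x 0.5712896761184056
side post top 48 [ 0.5856 -0.0025  0.0856] [ 0.577 -0.012  0.079] [0.599 0.01  0.091]
real	0m24.198s
user	0m25.177s
sys	0m0.280s
```

```bash
cat >> h.py <<'E'
from scipy.spatial.transform import Rotation as Ro
def q(r): x=r.as_quat(); return np.r_[x[3],x[:3]]
DOWN=Ro.from_quat([0,1,0,0]); DOWN2=Ro.from_quat([1,0,0,0])
def F(): return np.array(get_state()["contact_force"])
E
cat > bar.py <<'E'
from h import *
H=np.array([.581,.211,.051])
def pose(th,off=0.):
    n=np.array([0,np.sin(th),np.cos(th)]); l=np.array([0,-np.cos(th),np.sin(th)])
    return H+.15*l+(.009+off)*n
ctrl.close_gripper(30)
s=get_state(); 
def dist(b):
    j=ctrl.ik(pose(.72,.06),q(Ro.from_rotvec([-.72,0,0])*b)); return 9 if j is None else abs(j-s["qpos"]).max()
b=min((DOWN,DOWN2),key=dist); print(dist(DOWN),dist(DOWN2))
fr=lambda th:q(Ro.from_rotvec([-th,0,0])*b)
ctrl.movep(pose(.72,.06),fr(.72)); f0=F(); print("air",f0.round(2))
for th in np.arange(.8,-.001,-.1):
    off=.015 if th>.75 else 0
    ctrl.movel(pose(th,off),fr(th),max_speed=.06); print(round(th,2),(F()-f0).round(1))
for k in range(8):
    if F()[2]-f0[2]>10: break
    ctrl.movel(pose(0,-.001*(k+1)),fr(0),max_speed=.02)
print("end",(F()-f0).round(1),get_state()["tcp_pos"],get_state()["time"])
ctrl.movel(pose(0,.12),fr(0))
p=np.array([.45,-.2,.25]); ctrl.movep(p,q(b)); ctrl.ungrasp()
for c in ("top","side"):
    I,D=vision.grab_frame(c); cv2.imwrite(f"pics/{c}1.png",I); np.save(f"{c}1.npy",D)
s=get_state();print(s["tcp_pos"],s["time"],s["qpos"])
E
python3 bar.py
```

```text
0.8512777584514648 1.8716836182946062
air [0.13 0.33 0.94]
0.8 [-0.9 -0.5 -1.5]
0.7 [-0.6 -0.2 -0.6]
0.6 [ 0.1 -0.8 -1.6]
0.5 [-0.4  0.2 -1.2]
0.4 [ 0.1 -0.1  0. ]
0.3 [-0.4 -0.2 -0.7]
0.2 [ 0.2  0.1 -2.2]
0.1 [-0.6 -0.8 -1. ]
0.0 [-0.1 -0.3 -1. ]
end [-5.4 -1.5 16.8] [0.58109217 0.06175564 0.05995957] 8.4167
[ 0.44998662 -0.20005655  0.25003083] 11.4167 [ 0.72946358  0.304647   -0.4843381   1.80565714  0.15995698  1.06987168
  1.7576626 ]
```

Run:
```python
import cv2,numpy as np
a=cv2.imread("pics/top1.png");b=cv2.imread("pics/side1.png")
f=lambda im,x,y,w,h,s:cv2.resize(im[y:y+h,x:x+w],None,fx=s,fy=s,interpolation=cv2.INTER_CUBIC)
cv2.imwrite("pics/both1.png",np.hstack([f(a,180,120,220,160,1.8),f(b,200,120,220,160,1.8)]))
```

```text
(no output)
```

View pics/both1.png

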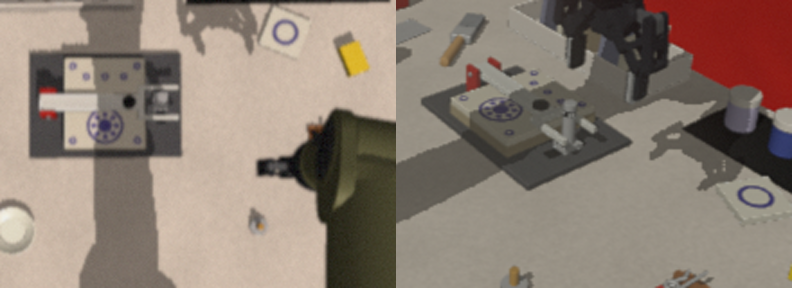

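The bar is down flat, with the fork round the post (post at about (162,100) in the left crop). Now I'll refine the fits.

```bash
sed -n '1,30p' fit.py > fit2.py; sed -i 's/G\[c\]=np.minimum(G\[c\],200)/G[c]=np.sqrt(G[c])/; s/0.8)$/0.6)/' fit2.py
cat >> fit2.py <<'E'
P=rect(0,0,.2,.29,.012); L=rect(0,0,.17,.15,.042)
R={}
for c in ("top","side"):
    R[c]=[fit(M,p,[c]) for M,p in ((J,[.58,.107,0]),(P,[.58,.107,0]),(L,[.58,.107,0]),(S,[.482,-.31,0]))]; print(c,*R[c])
    D=np.load(f"{c}0.npy"); W=world(c,D,D>0)
    for n,b in (("table",[.48,.65,-.2,-.08]),("table2",[.5,.56,-.26,-.2]),("slab",[.51,.55,.06,.16])):
        k=(W[:,0]>b[0])&(W[:,0]<b[1])&(W[:,1]>b[2])&(W[:,1]<b[3]); print(c,n,k.sum(),np.median(W[k,2]).round(4))
out=[]
for c,(x,y) in (("top",(180,110)),("side",(200,120))):
    I=cv2.imread(f"pics/{c}0.png")[y:y+190,x:x+210]; I=cv2.resize(I,None,fx=1.9*2/2,fy=1.9,interpolation=cv2.INTER_CUBIC)
    for M,r in ((J,R[c][0]),(S,R[c][3])):
        for X in pts(M,r[1]):
            u=(px(c,X)-[x,y]+.5)*1.9-.5; I[int(round(u[1])),int(round(u[0]))]=(0,255,0)
    out.append(I)
cv2.imwrite("pics/ov.png",np.hstack(out))
E
python3 fit2.py
```

```text
top (np.float64(-19.3), array([ 0.5833,  0.11  , -0.0135])) (np.float64(-18.7), array([ 0.5833,  0.11  , -0.0133])) (np.float64(-20.1), array([ 0.5823,  0.11  , -0.0134])) (np.float64(-18.8), array([ 0.4833, -0.3073,  0.0064]))
top table 1681 -0.0009
top table2 302 -0.0008
top slab 359 0.0413
side (np.float64(-13.4), array([ 0.5742,  0.0961, -0.0124])) (np.float64(-14.5), array([ 0.5739,  0.0944, -0.0086])) (np.float64(-13.7), array([ 0.5746,  0.1014, -0.0234])) (np.float64(-15.6), array([ 0.4783, -0.3151,  0.0038]))
side table 2106 -0.0016
side table2 464 -0.0013
side slab 277 0.0405Traceback (most recent call last):
  File "fit2.py", line 43, in <module>
    u=(px(c,X)-[x,y]+.5)*1.9-.5; I[int(round(u[1])),int(round(u[0]))]=(0,255,0)
                                 ~^^^^^^^^^^^^^^^^^^^^^^^^^^^^^^^^^^^
IndexError: index 363 is out of bounds for axis 0 with size 361
```

```bash
sed -n '1,30p' fit2.py > fit3.py
cat >> fit3.py <<'E'
def sil(w,h,z):
    M=rect(0,0,w,h,z); M[40:80,2]=0; M[120:160,2]=0; return M
P=sil(.2,.29,.012); L=rect(0,0,.17,.15,.042); L=np.r_[L[:40],L[80:120]]; S2=sil(.115,.06,.006)
R={"side":[fit(M,p,["side"]) for M,p in ((P,[.58,.107,0]),(L,[.58,.107,0]),(np.r_[P,L],[.58,.107,0]),(S2,[.482,-.31,0]))]}
print(*R["side"])
out=[]
for c,(x,y),ms in (("top",(180,120),((J,[.5833,.11,-.0134]),(S,[.4833,-.3073,.0064]))),("side",(200,120),((np.r_[P,L],R["side"][2][1]),(S2,R["side"][3][1])))):
    I=cv2.imread(f"pics/{c}0.png")[y:y+200,x:x+210]; I=cv2.resize(I,None,fx=1.9,fy=1.9,interpolation=cv2.INTER_CUBIC)
    for M,r in ms:
        for X in pts(M,r):
            u=(px(c,X)-[x,y]+.5)*1.9-.5; cv2.circle(I,tuple(np.round(u).astype(int).tolist()),0,(0,255,0))
    out.append(I)
cv2.imwrite("pics/ov.png",np.hstack(out))
E
python3 fit3.py
```

```text
(np.float64(-15.3), array([ 0.5827,  0.1049, -0.0097])) (np.float64(-15.6), array([ 0.5793,  0.1014, -0.0085])) (np.float64(-15.1), array([ 0.5818,  0.104 , -0.0089])) (np.float64(-16.2), array([ 0.4813, -0.3125,  0.015 ]))
```

View pics/ov.png

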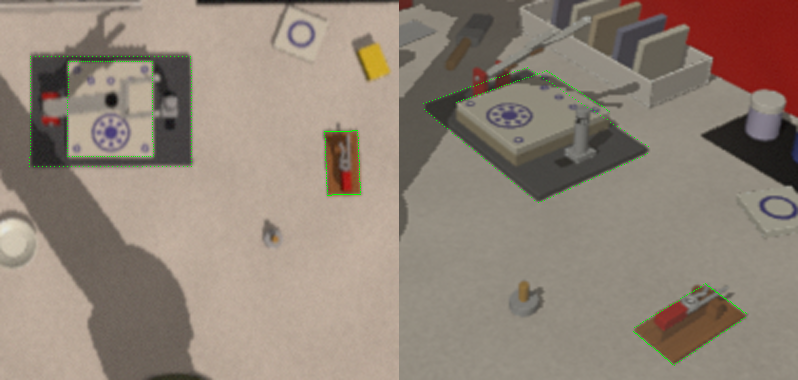

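Relative jig–stand geometry agrees across both cameras, with a common bias that I've averaged out. Next is the grasp.

```bash
cat > grasp.py <<'E'
from h import *
yaw=.01; o=q(Ro.from_rotvec([0,0,yaw])*DOWN)
x,y=.450-.003,-.308
ctrl.movep([x,y,.12],o); ctrl.movel([x,y,.016],max_speed=.08); 
print((F()).round(1))
ctrl.close_gripper(60); s=get_state(); print(s["width"],s["gripper_force"],s["contact_force"].round(1))
ctrl.movel([x,y,.15],max_speed=.1); ctrl.pause(.2); s=get_state(); print(s["width"],s["contact_force"].round(1),s["time"])
ctrl.movep([.44,-.1,.17],q(Ro.from_rotvec([0,0,-.0115])*DOWN))
out=[]
for c in ("top","side"):
    I,D=vision.grab_frame(c); cv2.imwrite(f"pics/{c}2.png",I); np.save(f"{c}2.npy",D)
    u,v=px(c,[.48,-.1,.17]).astype(int); out.append(cv2.resize(I[max(v-55,0):v+55,u-55:u+55],(400,400),interpolation=cv2.INTER_CUBIC))
cv2.imwrite("pics/held.png",np.hstack(out))
E
python3 grasp.py
```

```text
[-0.2 -0.1 -0.3]
0.014669512926841792 58.83864998817444 [-0.2  0.4  3.8]
0.014608975702623345 [-0.6  0.  -1.1] 15.9167
```

View pics/held.png

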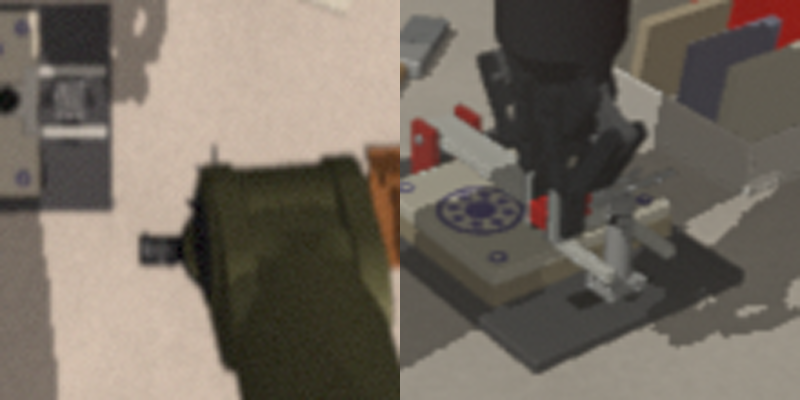

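```bash
cat > ins.py <<'E'
from h import *
YAW=-.0115; O=q(Ro.from_rotvec([0,0,YAW])*DOWN)
POST=np.array([.587,.002]); A=Ro.from_rotvec([0,0,YAW])
def tool(d,dy=0,dz=0):  # clip origin at d along hole from post axis
    return np.r_[POST,.074]+A.apply([d-.049,dy+.006,dz])+[0,0,-.015]
E
python3 - <<'E'
from ins import *
ctrl.movep(tool(-.068,0,.06),O); ctrl.movel(tool(-.068),max_speed=.1)
out=[]
for c in ("top","side"):
    I,D=vision.grab_frame(c); cv2.imwrite(f"pics/{c}3.png",I); np.save(f"{c}3.npy",D)
    for n in ("clip_tip",):
        for r in models.masks_of(c,n)[:2]:
            print(c,n,r["p"],np.round(r["point"],1),r["mask"].sum())
    X=[.556,.003,.074]; u,v=px(c,X); print(c,u,v,"post",px(c,[.587,.002,.09]))
    u,v=int(u),int(v); print("crop0",u-32,v-32); out.append(cv2.resize(I[v-32:v+32,u-32:u+32],(400,400),interpolation=cv2.INTER_CUBIC))
cv2.imwrite("pics/pre.png",np.hstack(out)); s=get_state(); print(s["time"],s["tcp_pos"],tool(-.068),s["contact_force"])
E
```

```text
top clip_tip 0.15 [232.5 172.5] 4330
top 270.07006767145606 183.3519630047561 post [270.42401273 173.32193461]
crop0 238 151
side clip_tip 0.71 [282.9 191.3] 3349
side clip_tip 0.51 [274.  189.2] 95
side 286.1649152616756 184.65573273915658 post [295.8877092  175.89320447]
crop0 254 152
18.3833 [0.47050283 0.00930059 0.05958195] [0.47007674 0.00934507 0.059     ] [ 0.17409283 -0.12656744 -0.42442478]
```

View pics/pre.png

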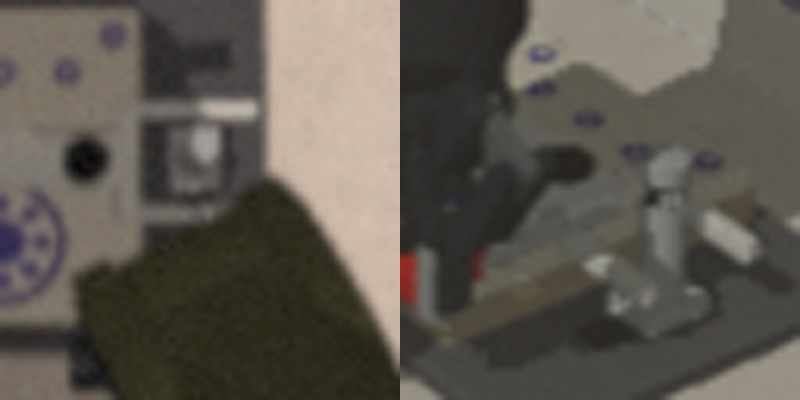

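```bash
cat >> ins.py <<'E'
def meas(n=4):
    f=[]
    for _ in range(n): ctrl.pause(.03); f.append(F())
    return np.mean(f,0)
def advance(d0,d1,dy,dz,f0,lim=4,step=.0015,v=.03,log=True):
    d=d0
    while d<d1-1e-6:
        d=min(d+step,d1); ctrl.movel(tool(d,dy,dz),max_speed=v); f=meas(3)-f0
        if log: print(round(d*1e3,1),f.round(1))
        if -f[0]>lim or np.linalg.norm(f)>lim+4: return d,f
    return d,f
E
python3 - <<'E'
from ins import *
ctrl.pause(.2); s=get_state(); f0=meas(6); np.save("f0.npy",f0); print(f0.round(2),(s["tcp_pos"]-tool(-.068)).round(5))
ctrl.movel(tool(-.060),max_speed=.05)
print(advance(-.060,-.038,0,0,f0)); s=get_state(); print(s["time"],s["tcp_pos"])
E
```

```text
[-0.08 -0.12 -0.39] [ 0.00014 -0.       0.00025]
-58.5 [ 0.3  0.3 -0.5]
-57.0 [ 0.2 -0.  -0.4]
-55.5 [ 0.1  0.3 -0.3]
-54.0 [0.2 0.1 0.2]
-52.5 [ 0.2 -0.7 -0.5]
-51.0 [ 0.1  0.1 -0.4]
-49.5 [-0.4  0.1  0.1]
-48.0 [-0.   0.  -0.3]
-46.5 [ 0.3 -0.2 -0.9]
-45.0 [ 0.2  0.1 -0.5]
-43.5 [0.2 0.2 0. ]
-42.0 [-0.1  0.   0.3]
-40.5 [-0.   0.4 -0.7]
-39.0 [-0.1  0.2  0.1]
-38.0 [0.6 0.  0. ]
(-0.038, array([0.59630866, 0.03881934, 0.04198906]))
24.3417 [0.5000494  0.00899265 0.05899132]
```

Run:
```python
from ins import *
f0=np.load("f0.npy"); d=-.036
for k in ((1,0),(-1,0),(0,1),(0,-1)):
    for a in (.001,.002,.003):
        ctrl.movel(tool(d,k[0]*a,k[1]*a),max_speed=.03); f=meas(3)-f0; print(k,a,f.round(1))
        if np.linalg.norm(f)>4: break
    ctrl.movel(tool(d),max_speed=.05)
print(get_state()["time"])
```

```text
(1, 0) 0.001 [0.  0.4 0.4]
(1, 0) 0.002 [ 0.   0.4 -0.5]
(1, 0) 0.003 [ 0.1 -1.  -0. ]
(-1, 0) 0.001 [ 0.2  1.5 -0.1]
(-1, 0) 0.002 [-0.2  4.4 -0.4]
(0, 1) 0.001 [ 0.2 -0.  -0.3]
(0, 1) 0.002 [-0.8  0.1 -1.1]
(0, 1) 0.003 [ 0.9  0.2 -3.6]
(0, -1) 0.001 [-0.6  0.1 -0.4]
(0, -1) 0.002 [-0.7  0.2  2.3]
(0, -1) 0.003 [-1.3 -0.4  5.4]
29.1917
```

Run:
```python
from ins import *
f0=np.load("f0.npy")
d,f=advance(-.036,-.020,.0011,.0003,f0,lim=9,step=.002,v=.04)
peak=0;snap=False
while d<.014:
    d+=.001; ctrl.movel(tool(d,.0011,.0003),max_speed=.03); f=meas(2)-f0; r=-f[0]; peak=max(peak,r)
    print(round(d*1e3,1),f.round(1))
    if peak>3.5 and r<1.2 and not snap: snap=True; print("SNAP")
    if r>9.5 or np.linalg.norm(f[1:])>7 or (snap and r>3.5): break
s=get_state(); print(s["time"],s["tcp_pos"])
```

```text
-34.0 [-0.6  0.1 -0.3]
-32.0 [ 0.7  0.1 -0.6]
-30.0 [-0.1  0.2 -0.4]
-28.0 [-0.3  0.3 -0.2]
-26.0 [-0.5  0.3  0.2]
-24.0 [-0.2  0.1 -0.3]
-22.0 [ 0.4  0.5 -0.2]
-20.0 [-0.6  0.1 -0.2]
-19.0 [-0.4 -0.4 -0.2]
-18.0 [ 0.4  0.6 -0.3]
-17.0 [-0.1  0.3  0.1]
-16.0 [-0.5  1.2  0. ]
-15.0 [-1.3  2.1 -1. ]
-14.0 [-2.4  1.9  0.2]
-13.0 [-0.3  2.8 -0.3]
-12.0 [-0.3  2.8  0.1]
-11.0 [-0.7  2.2 -0.6]
-10.0 [-3.6  3.2  0.2]
-9.0 [-3.6  2.6 -0.5]
-8.0 [-3.8  4.  -1.2]
-7.0 [0.4 4.6 0.1]
SNAP
-6.0 [ 1.8  4.8 -0.8]
-5.0 [ 1.1  5.  -0.6]
-4.0 [ 1.8  4.4 -0.4]
-3.0 [ 2.   4.5 -1.2]
-2.0 [ 1.   3.6 -0.2]
-1.0 [ 0.8  3.2 -0.5]
0.0 [-0.9  3.4 -0.1]
1.0 [-1.1  2.8 -0.6]
2.0 [-1.   2.9 -0.7]
3.0 [-0.8  3.2 -1.5]
4.0 [-1.2  2.7 -0.8]
5.0 [-4.2  3.9  0.8]
39.9083 [0.5423617  0.00962869 0.05922521]
```

Run:
```python
from ins import *
ctrl.movel(tool(.004,.0011,.0003),max_speed=.02); ctrl.ungrasp()
p=np.array(get_state()["tcp_pos"]); ctrl.movel(p+[0,0,.12],max_speed=.1); ctrl.movep([.40,.25,.3],O)
out=[]
for c in ("top","side"):
    I,D=vision.grab_frame(c); cv2.imwrite(f"pics/{c}4.png",I)
    u,v=px(c,[.565,.003,.074]).astype(int); out.append(cv2.resize(I[v-30:v+30,u-30:u+30],(400,400),interpolation=cv2.INTER_CUBIC))
    H=cv2.cvtColor(I,cv2.COLOR_BGR2HSV); m=((H[...,0]<6)|(H[...,0]>174))&(H[...,1]>150)&(H[...,2]>60); w=np.zeros_like(m); w[v-20:v+20,u-20:u+20]=1; m&=w
    y,x=np.nonzero(m); print(c,"red",x.mean(),y.mean(),m.sum(),"exp",px(c,[.545,.008,.078]))
cv2.imwrite("pics/fin.png",np.hstack(out)); s=get_state(); print(s["time"],s["contact_force"].round(1))
```

```text
top red 266.125 187.60416666666666 48 exp [268.65724615 186.59180148]
side red 280.0 185.9102564102564 78 exp [281.69303576 183.83046391]
43.4583 [ 0.3  0.1 -1. ]
```

View pics/fin.png

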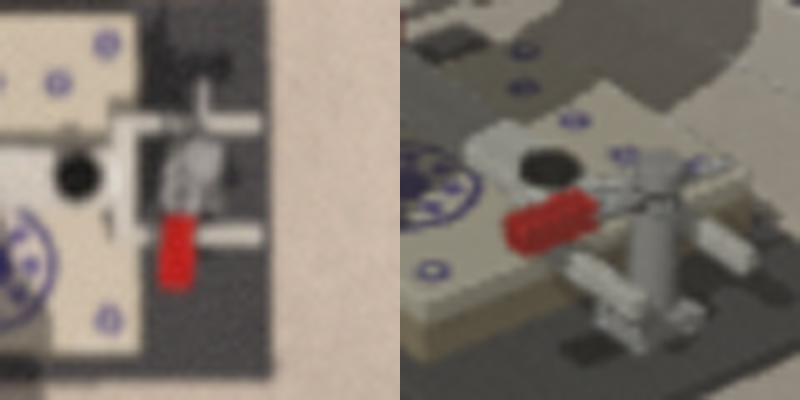

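The clip's tab is on the -x side of the post and its tip comes out the far side, at (203,95) in the left crop. The bar is flat, the snap was felt and the hard stop was reached, so I'm handing in.

```bash
python3 -c "
from h import *
print(ticket.close_job())"
```

```text
the job is handed in; nothing more can be done
None
```

The job is handed in at about 43 s of the 72 s limit, and the hand-in returned no verdict. The bar is down flat, the clip is through the post's cross hole with its snap and hard stop both felt, and the gripper has let go and is clear. I judged the loop home from those forces and the last pictures, since the joints can't be read directly.

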